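# Load the measuring shuttle and hold it at the mark

## Task

Stand the short plain bush in the shuttle's one-dot pocket (the one nearest the pull handle), then the taller stepped shaft in the two-dot pocket behind it, both fully down, upright and let go. Then pull the spring-return shuttle out (it has a pull handle) until the dark line on it stands beside the small tab on the rail (within the tab's width), and keep it there: finish while still holding it, as the spring would draw it back. Leave the bottle, the wooden box and the lens cap where they are.

Things in the scene. Friction and masses are not known exactly. Their poses are not given: they have to be found in the camera images.
- fixture: Fixed fixture: grey base 200 x 110 x 20 mm, two steel rails (tops 50 mm above bench). Origin: centre of base underside. x along the shuttle's travel, away from the handle; z up. At x -140 to -40 mm, 103 mm high: a black backlight panel (y beyond -125 mm) and a small camera with lens (y beyond +118 mm). Spring housing at x 62 to 98 mm, 54 mm high.
- shuttle (a joint): Travel of the shuttle, m: 0 = home, grows as it is pulled out (towards the fixture's -x, roughly to the robot), end stop at 0.10. A spring pulls it home: 3 N at home plus 80 N per metre of travel, friction 0.5 N. The shuttle is an aluminium block 140 x 78 x 30 mm between the rails, its top level with theirs, 50 mm above the bench.
- handle (a point): Middle of the pull handle: level round steel bar, 12 mm thick, 68 mm long along fixture y, centre 45 mm above the bench, on a 12 mm thick arm at each end (56 mm clear between the arms, 54 mm clear between bar and block). Bench beneath; at home the 20 mm high base begins 44 mm behind the bar. Axes as the fixture's. Moves with the shuttle.
- pocket1 (a point): Centre of the mouth of the one-dot pocket, nearest the handle (90 mm from the bar), in the shuttle's top 50 mm above the bench. Round, 27 mm across, 18 mm deep, flat floor, chamfered 2 mm. One dark dot beside it on the fixture's +y side. Axes as the fixture's. Moves with the shuttle.
- pocket2 (a point): Centre of the mouth of the two-dot pocket, 50 mm behind the one-dot pocket (farther from the handle); same size. Two dark dots beside it. Axes as the fixture's. Moves with the shuttle.
- line (a point): Outer end of the dark 2 mm line across the shuttle's top, 40 mm behind the two-dot pocket, 37 mm to the -y side of the fixture's middle line, next to the rail. Axes as the fixture's. Moves with the shuttle.
- mark: The mark: a small fixed brass tab, 10 mm along the travel, 13 mm wide, 4 mm high, on the rail on the fixture's -y side. Origin: centre of its underside, 50 mm above the bench; axes as the fixture's. The shuttle is at the mark when line has the same fixture x as this, give or take 5 mm; this needs 40 to 70 mm of travel, different each time.
- bush_mid (a point): Centre (half-way up) of the short bush: a plain steel cylinder, 24 mm diameter, 60 mm tall, with a dark bore 12 mm across seen in its top; stands loose and upright on the bench, about 0.18 kg. z along its axis. Seated, its centre is 12 mm above the pocket's mouth.
- shaft_mid (a point): Centre (half-way up) of the stepped shaft: steel, 85 mm tall, 24 mm diameter for the lower 45 mm and 16 mm for the upper 40 mm; stands loose and upright on the bench, thick end down, about 0.2 kg. z along its axis. Goes in thick end down; seated, its centre is 24.5 mm above the pocket's mouth.
- cleaner: Bystander: white closed bottle, 52 mm diameter, 130 mm tall; origin at the centre of its underside.
- gauge_box: Bystander: dark wooden box 90 x 60 x 35 mm; origin at the centre of its underside.
- lens_cap: Bystander: black round lens cap, 54 mm diameter, 14 mm high; origin at the centre of its underside.
Things that resemble listed ones, but are neither listed nor needed, are in the scene too. Leave any blue or pink look-alike of the part that bears shaft_mid alone.

How it is judged:
By the outcome, as a careful person would: the job done as asked, in the order asked, and still so for the second after the job is handed in, while the arm keeps its last pose, push and grip.
It also fails if it takes over 64 s, if anything falls off the work surface, if the arm or the gripper's body presses on something with over 40 N, if the wrist force passes 120 N, or if a joint passes its speed limit or range.

## Robot

A 6-joint arm with a two-finger parallel gripper is mounted at the origin on the work surface. World frame = base frame: x ahead of the robot, y to its left, z up, the work surface at z = 0. Lengths are in mm, angles in rad, forces in N, time in s.
With the tool pointing down it reaches from about 275 to 750 mm from the base axis. Payload 10.2 kg.
Tool frame: the origin (TCP) lies midway between the tips of the shut fingers; the grasp point (between the pads) lies 19 mm behind it (ctrl.grasp_offset is the distance from the TCP to the grasp point, in mm); z points along the fingers, y is the line along which they close (so a half turn about z gives the same grasp; the last joint's range is limited). The gripper opens to 85 mm and grips with 20 to 120 N. Pads are 22 mm wide; open, the fingers measure 114 mm over their backs; the gripper's body (76 mm by 85 mm) begins 54 mm behind the grasp point. The pads swing forward as they close: fully open they stand 13 mm farther back than shut.
Start: joints at [0.923, 0.313, 1.498, -0, 1.331, -0.223], TCP at [216.386, 478.339, 231.294] pointing down, gripper open.
Joint ranges: [-2.94, 2.94], [-0.97, 2.17], [0.19, 2.56], [-1.23, 4.37], [0.02, 3.11], [-2.88, 2.88]. Speed limits (rad/s): [2.39, 2.39, 3.01, 3.14, 3.14, 3.14].

## Interface

Orientations are given as a unit quaternion [w, x, y, z].
In Python, from rig import ctrl, viewer, models gives the robot as it stands. The module is installed in compiled form; this text tells all that it offers.
- The arm moves only by the shell command python3 -m pendant 'ROWS' [OPENING] [FORCE]. ROWS is text: rows parted by semicolons, each of 4 numbers parted by spaces: the shift along the tool's x, y, z in m, then the turn about the tool's z in rad. In form: x y z yaw; .... A call has 1 to 10 rows; each row shifts and turns the commanded pose from where the row before left it, along the tool's axes as they then stand; what a row does not reach is not made up. A row lasts 1/8 s, in which the tool goes at most 62.5 mm and 10.7 degrees, less where a joint would pass 70% of its speed; a pose out of reach is approached as far as the arm can. A call is refused whole if a number of a shift passes 0.0625 or a number of a turn 0.188, either way. A call with a gripper value outside its range is refused whole. OPENING is the opening, from 0 (shut) to 1 (fully open), set as the call begins (- or left out, the last holds). The fingers move at their own pace and stop on an object; FORCE is the grip in N (left out, the last holds). Time passes only in rows, so rows that do not move let the fingers close. It gives the time, the measured TCP pose, the force, the opening and the grip force at its end, in the units of the state.
- ctrl.sense(): the state, without advancing time (a new reading comes with each control period).
- viewer.capture(name): name is "side" or "top" or "wrist"; returns a dict with "color" (420x560x3 uint8, red, green, blue), "vertical_fov" (degrees; the focal length in pixels is half the picture's height over the tangent of half this angle, whatever the lens; pixels are square), "cx", "cy" (the principal point, pixels), "pose" (4x4, takes a point from camera to world coordinates). Camera axes: x right, y down, z forward; pixel columns grow to the right and rows downward; lengths in mm; the calibration is good to about 2 mm. A picture is of the moment at which its call begins. There is no depth.
- ctrl.finish_job(): hands the job in; it is judged then, once.
Trained networks look in the newest picture that a camera, given by its name, has taken for a name from the list of things; names that differ only in an ending like _2 or _b are one class to them, and where a whole thing is asked for, a point or a joint stands for the part that bears it (a point fixed in the world has none). Each returns a list of dicts, best first, with "p" (0 to 1); they miss things now and then, are a little off and sometimes report something else, mostly with a low value. They report only what shows in the picture. A call takes as long as a camera call. They do not tell look-alikes from the thing itself.
- models.boxes_of(camera, query): "at" ([x, y, z] in mm, in world coordinates, good to about 4 mm: the middle of the surface that is visible of it).
The state is a dict: "time_s": time; "joints": joint angles; "dq": joint speeds; "tau": joint torques, N m; "eef_pos": TCP position; "ee_rot": TCP orientation; "force": force on the tool from outside, world axes, zero at the start; "wrist_torque": the same for the moment, N m; "grip_width": opening from 0.0 (shut) to 1.0 (fully open); "grip_force": force on a finger pad.
Only numpy, scipy, OpenCV 4.12 (cv2) and the standard library are available. Lean on these libraries where they do the work, as an engineer would, in place of code of your own. Each camera call takes 0.05 s, during which the arm holds its last target. There are 200 camera calls.

## Working session

There is one attempt and no reset: what is moved stays moved. The work goes in short steps, Python scripts to look and compute and a shell command to move; the robot and the scene stay as the last step left them, time stands still between calls to the robot, and variables do not carry over. Pictures are saved under pics/ and viewed, at most 10 in all, crops included, and the job is handed in when it is done.

```bash
mkdir -p pics; cat > h.py <<'E'
import numpy as np,cv2
from rig import ctrl,viewer,models
def cap(n,f=None):
    c=viewer.capture(n)
    if f: cv2.imwrite('pics/'+f,c['color'][:,:,::-1])
    return c
def proj(c,p):
    T=np.array(c['pose']);q=T[:3,:3].T@(np.array(p,float)-T[:3,3]);f=210/np.tan(np.radians(c['vertical_fov'])/2)
    return np.round([c['cx']+f*q[0]/q[2],c['cy']+f*q[1]/q[2]],1)
def ray(c,u,v,z):
    T=np.array(c['pose']);f=210/np.tan(np.radians(c['vertical_fov'])/2)
    d=T[:3,:3]@np.array([(u-c['cx'])/f,(v-c['cy'])/f,1]);return np.round(T[:3,3]+d*(z-T[2,3])/d[2],1)
E
python3 - <<'E'
from h import *
np.set_printoptions(suppress=True,precision=3)
for n in('top','side'):
    c=cap(n,n+'1.png'); print(n,np.array(c['pose'])[:3].round(2).tolist())
    for q in('fixture','handle','pocket1','pocket2','line','mark','bush_mid','shaft_mid','cleaner','gauge_box','lens_cap'):
        for r in models.boxes_of(n,q)[:4]:
            print(q,np.round(r['at']),round(r['p'],2),proj(c,r['at']))
s=ctrl.sense();print(s['time_s'],s['eef_pos'],s['ee_rot'],s['force'],s['grip_width'])
E
```

```text
top [[0.02, -1.0, 0.06, 525.59], [-1.0, -0.02, -0.01, 23.62], [0.01, -0.06, -1.0, 1288.85]]
fixture [611.  53.  54.] 0.87 [275.9 189.8]
handle [625.  36.  50.] 0.75 [283.6 183.8]
pocket1 [634.  36.  49.] 0.62 [283.5 179.9]
pocket2 [634.  36.  49.] 0.62 [283.5 179.9]
line [627.  38.  51.] 0.64 [282.4 182.9]
shaft_mid [ 550. -337.   45.] 0.63 [442.  219.9]
shaft_mid [ 602. -392.   46.] 0.62 [465.7 198.1]
shaft_mid [ 518. -263.   44.] 0.54 [410.6 232.6]
cleaner [441. 339.  83.] 0.77 [146.3 261.8]
gauge_box [612. 409.  34.] 0.94 [124.4 186.6]
lens_cap [ 705. -310.   13.] 0.83 [427.7 155.4]
side [[0.93, -0.29, 0.22, 348.94], [-0.37, -0.73, 0.57, -584.52], [-0.0, -0.62, -0.79, 898.98]]
fixture [612.  21.  49.] 0.9 [295.4 210.5]
handle [626.  36.  52.] 0.61 [298.  204.3]
handle [ 549. -348.   45.] 0.6 [333.3 346.4]
pocket1 [626.  34.  49.] 0.66 [298.2 205.5]
pocket2 [626.  34.  49.] 0.66 [298.2 205.5]
line [629.  35.  49.] 0.92 [299.2 204.9]
line [439. 335.  70.] 0.69 [202.8 146.5]
bush_mid [ 440. -275.   58.] 0.61 [273.6 331.7]
shaft_mid [ 546. -350.   39.] 0.67 [332.3 348.7]
shaft_mid [ 595. -401.   40.] 0.65 [363.9 362.8]
shaft_mid [ 488. -354.   45.] 0.63 [308.4 359.8]
shaft_mid [ 513. -276.   43.] 0.48 [304.7 323. ]
cleaner [438. 336.  72.] 0.6 [202.4 145.8]
gauge_box [609. 396.  35.] 0.97 [250.8 129. ]
1.2 [216.362 478.334 231.306] [ 0.     0.211  0.978 -0.   ] [-0.755  0.015  0.672] 1.000831469464537
```

```bash
python3 - <<'E'
import cv2
a=cv2.imread('pics/side1.png')[250:400,220:420]; cv2.imwrite('pics/s1c.png',cv2.resize(a,None,fx=4,fy=4,interpolation=cv2.INTER_CUBIC))
E
```

```text
(no output)
```

View pics/top1.png

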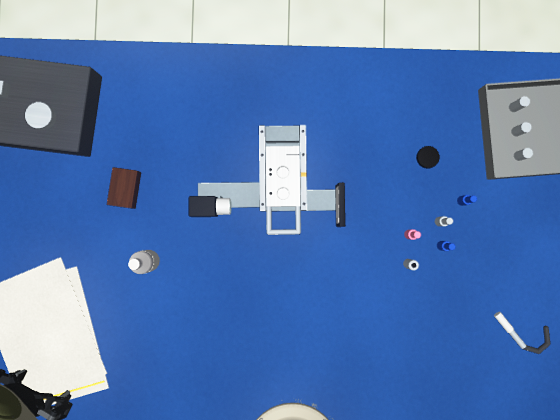

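View pics/s1c.png

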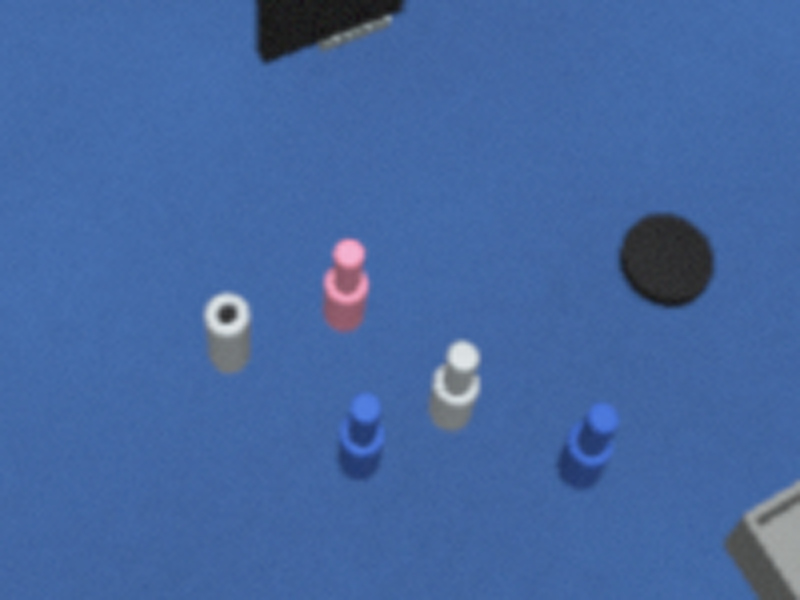

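The top view shows the bush at (413,265), the steel stepped shaft at (445,221), and look-alikes: pink (414,235) and blue (448,246), (469,199). The enlarged crop confirms them. The bored plain cylinder at crop (228,315) is the bush, and the only uncoloured stepped part, at crop (462,357), is the shaft. In the top view the pockets are at (282,194) and (283,172), the line at about (293,155), the tab at (304,174) and the handle bar at (284,233).

```bash
python3 - <<'E'
from h import *
c=cap('top')
for n,u,v,z in(('bush',413,265,60),('shaft',446,221,85),('p1',282.5,193.5,50),('p2',282.5,172,50),('line',300,155,50),('mark',304,174,54),('bar',284,233,51)): print(n,ray(c,u,v,z))
im=c['color'].astype(int)
a=c['color'][110:250,180:360]; cv2.imwrite('pics/fix.png',cv2.resize(a[:,:,::-1],None,fx=4.28,fy=4.28,interpolation=cv2.INTER_CUBIC))
d=cap('side')
for n,u,v,z in(('bush',277,328.7,60),('shaft',335.5,339,85)): print(n,ray(d,u,v,z))
E
```

```text
bush [ 444.2 -265.9   60. ]
shaft [ 546.4 -334.    85. ]
p1 [602.7  37.6  50. ]
p2 [652.9  38.8  50. ]
line [693.6  -1.2  50. ]
mark [648.9 -11.3  54. ]
bar [511.1  32.1  51. ]
bush [ 448.6 -272.3   60. ]
shaft [ 550.4 -346.4   85. ]
```

View pics/fix.png

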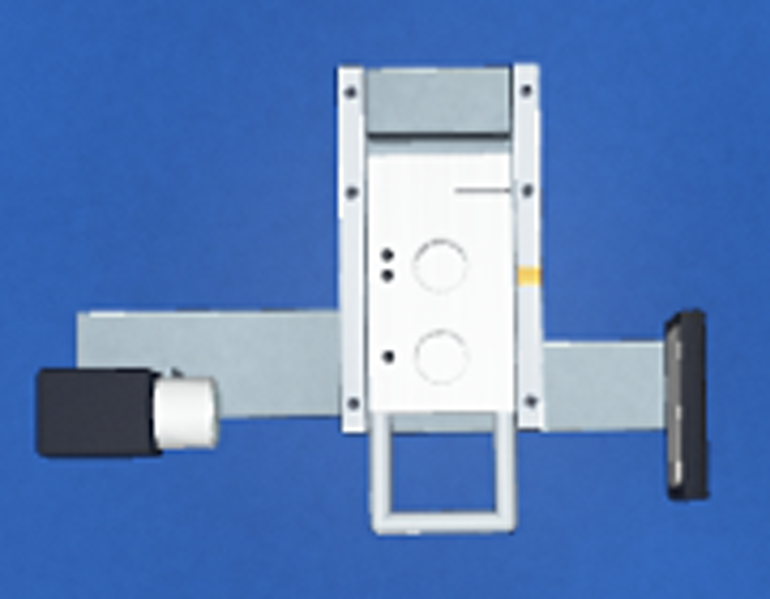

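The fixture is nearly square to the world, its yaw about 1°. I'll turn the tool so it closes along fixture y and head over the bush.

```bash
python3 -m pendant '0 0 0 -.142; 0 0 0 -.142; 0 0 0 -.142; -.02 -.055 0 0; -.02 -.055 0 0; -.02 -.055 0 0; -.02 -.055 0 0; -.02 -.055 0 0; -.02 -.055 0 0; -.02 -.055 0 0' 0.6 60; python3 -m pendant '-.02 -.055 0 0; -.02 -.055 0 0; -.02 -.055 0 0; -.02 -.055 0 0; -.015 -.055 0 0; -.01 -.055 0.01 0; 0 -.03 .02 0; 0 0 0 0; 0 0 0 0'
python3 - <<'E'
from h import *
c=cap('wrist','w1.png');print(np.array(c['pose']).round(2).tolist())
s=ctrl.sense();print(s['time_s'],s['eef_pos'],s['ee_rot'])
for q in('bush_mid','shaft_mid'):
  for r in models.boxes_of('wrist',q): print(q,np.round(r['at']),r['p'],proj(c,r['at']))
E
```

```text
time_s: 2.55
eef_pos: [357.2, 91.7, 231.6]
ee_rot: [0.001, -0.001, 1.0, 0.0]
force: [1.2, 1.2, -0.9]
grip_width: 0.599
grip_force: 0.0
time_s: 3.68
eef_pos: [462.4, -265.8, 201.8]
ee_rot: [0.0, -0.001, 1.0, -0.0]
force: [0.5, 0.2, 0.5]
grip_width: 0.601
grip_force: 0.0
[[-0.0, 0.96, 0.28, 390.59], [1.0, 0.0, 0.0, -265.59], [0.0, 0.28, -0.96, 343.96], [0.0, 0.0, 0.0, 1.0]]
3.725 [ 462.57147854 -265.59303019  202.09476769] [ 4.36113902e-04 -1.04490697e-03  9.99999315e-01 -2.95364997e-04]
bush_mid [ 443. -276.   58.] 0.86 [269.  168.5]
shaft_mid [ 487. -345.   46.] 0.69 [192.5 214.9]
shaft_mid [ 506. -276.   47.] 0.59 [269.9 235.4]
shaft_mid [ 592. -400.   19.] 0.5 [152.8 302. ]
shaft_mid [ 536. -344.   14.] 0.43 [204.9 251.4]
```

View pics/w1.png

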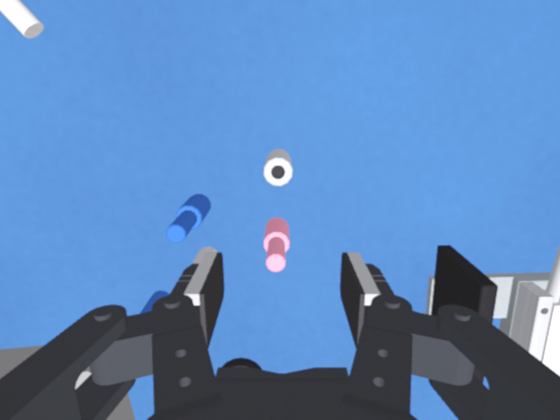

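The wrist view shows the bush top, with its bore, at (278,172). The pink look-alike sits beyond it at (276,262).

```bash
python3 - <<'E'
from h import *
c=cap('wrist')
print(ray(c,278,172,60),ray(c,276,263,85),ray(c,177,234,85))
im=c['color'][150:200,250:310].astype(int)
m=((im.sum(2)<250)).astype(np.uint8);n,l,s,k=cv2.connectedComponentsWithStats(m)
for i in range(1,n): print(s[i],ray(c,*(k[i]+[250,150]),60))
E
```

```text
[ 445.8 -268.4   60. ] [ 515.7 -269.8   85. ] [ 490.8 -348.    85. ]
[24 18  1  1  1] [ 442.5 -271.7   60. ]
[32 21  1  1  1] [ 445.  -265.1   60. ]
[23 22  9  5 11] [ 448.3 -269.8   60. ]
[32 23  1  1  1] [ 446.6 -265.1   60. ]
```

```bash
python3 -m pendant '.0165 -.003 .03 0; 0 0 0.05 0; 0 0 .05 0; 0 0 .04 0; 0 0 0.012 0; 0 0 0 0'; python3 -m pendant '0 0 0 0; 0 0 0 0; 0 0 0 0; 0 0 0 0;0 0 0 0;0 0 0 0' 0 60
```

```text
time_s: 4.62
eef_pos: [446.2, -269.4, 19.9]
ee_rot: [0.0, -0.001, 1.0, -0.0]
force: [0.7, 0.0, 0.2]
grip_width: 0.603
grip_force: 0.0
time_s: 5.38
eef_pos: [446.5, -270.0, 20.9]
ee_rot: [0.001, -0.001, 1.0, -0.001]
force: [-1.0, 0.2, 6.2]
grip_width: 0.266
grip_force: 58.5
```

```bash
python3 -m pendant '0 0 -.05 0; 0 0 -.06 0; 0 0 -.06 0; -.034 .052 0 0; -.034 .052 0 0; -.034 .052 0 0; -.034 .052 0 0; -.034 .052 0 0; -.034 .047 0 0; 0 0 0 0'; python3 -m pendant '0 0 0 0; 0 0 0 0'
python3 - <<'E'
from h import *
c=cap('wrist','w2.png')
s=ctrl.sense();print(s['time_s'],s['eef_pos'],s['force'],s['grip_width'])
E
```

```text
time_s: 6.62
eef_pos: [650.2, 41.3, 188.9]
ee_rot: [0.0, -0.003, 1.0, 0.0]
force: [-0.6, -0.1, -2.5]
grip_width: 0.262
grip_force: 59.5
time_s: 6.88
eef_pos: [649.1, 36.8, 189.8]
ee_rot: [0.0, 0.0, 1.0, -0.0]
force: [-1.0, 0.6, -2.2]
grip_width: 0.266
grip_force: 59.5
6.925 [649.09889535  36.76446546 189.7554889 ] [-0.70325787  0.40670111 -1.84907851] 0.26481794460267644
```

View pics/w2.png

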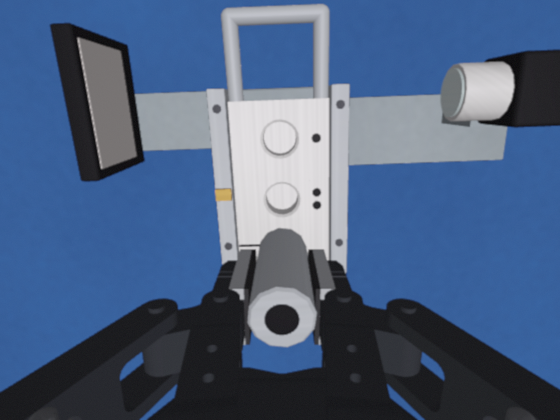

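The wrist view shows the one-dot pocket at (279.5,137), the two-dot pocket at (282,197), the tab at (223,194), the handle bar at (275,15) and the held bush's top at (282,318).

```bash
python3 - <<'E'
from h import *
c=cap('wrist')
for n,u,v,z in(('p1',279.5,137.5,50),('p2',282.5,197,50),('mark',222.5,194.5,54),('line',240,245.5,50),('bar',275,15,48),('bushtop',281.5,317.5,228.9)): print(n,ray(c,u,v,z))
g=cv2.cvtColor(c['color'],cv2.COLOR_RGB2GRAY)
for (u0,v0) in((280,137),(282,197)):
  a=cv2.GaussianBlur(g[v0-35:v0+35,u0-35:u0+35],(3,3),0)
  r=cv2.HoughCircles(a,cv2.HOUGH_GRADIENT_ALT,1,20,param1=100,param2=.6,minRadius=12,maxRadius=24)
  if r is not None:
    for q in r[0]: print(q, ray(c,u0-35+q[0],v0-35+q[1],50))
E
```

```text
p1 [604.   35.4  50. ]
p2 [652.8  37.8  50. ]
mark [649.6 -11.4  54. ]
line [696.4   0.9  50. ]
bar [516.   32.3  48. ]
bushtop [647.   37.  228.9]
[34.       36.       17.273836] [604.3  35.   50. ]
[35.       37.       16.232008] [654.6  37.4  50. ]
```

```bash
python3 -m pendant '.044 -.0015 0.02 0; 0 0 .04 0; 0 0 .035 0; 0 0 .013 0; 0 0 0 0; 0 0 0 0'
python3 - <<'E'
from h import *
cap('side','sd2.png'); c=cap('wrist','w3.png')
a=cv2.imread('pics/sd2.png')[150:260,230:370]; b=cv2.imread('pics/w3.png')
cv2.imwrite('pics/j3.png',np.hstack([cv2.resize(a,(509,400),interpolation=cv2.INTER_CUBIC),cv2.resize(b[0:400,140:420],(280,400))]))
E
```

```text
time_s: 7.72
eef_pos: [606.2, 36.1, 82.9]
ee_rot: [0.001, -0.001, 1.0, -0.0]
force: [-1.2, 0.6, -2.0]
grip_width: 0.265
grip_force: 59.5
```

View pics/j3.png

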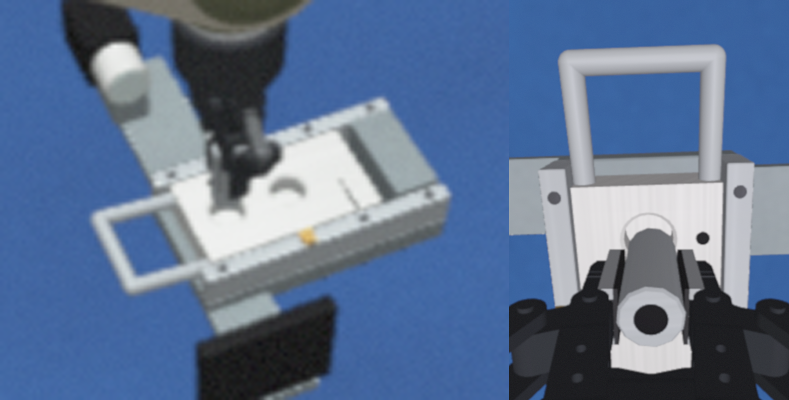

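The pocket's near rim is at wrist pixel (280,214), in line with the held bush.

```bash
python3 - <<'E'
from h import *
c=cap('wrist'); print(ray(c,280,214,50), ray(c,257,235,50),ray(c,305,235,50), 'bush near-bottom pred', proj(c,[604-12,36,62]), proj(c,[606-12,36,62]))
g=c['color'].astype(int).sum(2)
print(g[205:245,280].tolist())
E
```

```text
[590.3  35.6  50. ] [602.1  23.4  50. ] [602.1  49.   50. ] bush near-bottom pred [280.6 224.7] [280.6 228.5]
[668, 667, 668, 670, 668, 669, 672, 656, 599, 588, 642, 673, 678, 678, 677, 675, 675, 675, 674, 675, 673, 669, 617, 455, 328, 313, 317, 316, 319, 317, 316, 318, 316, 322, 324, 319, 318, 321, 317, 320]
```

```bash
python3 -m pendant '.001 -.0005 .006 0; 0 0 .006 0; 0 0 .006 0; 0 0 .005 0; 0 0 0 0; 0 0 0 0'
```

```text
time_s: 8.62
eef_pos: [604.5, 35.6, 58.1]
ee_rot: [0.0, -0.001, 1.0, -0.0]
force: [3.9, -2.6, -4.3]
grip_width: 0.266
grip_force: 59.2
```

```bash
python3 -m pendant '0 0 .003 0; 0 0 .002 0; 0 0 .001 0; 0 0 0 0; 0 0 0 0'
```

```text
time_s: 9.25
eef_pos: [604.9, 35.7, 52.9]
ee_rot: [0.001, -0.001, 1.0, -0.0]
force: [3.5, -2.5, 5.5]
grip_width: 0.266
grip_force: 60.1
```

```bash
python3 -m pendant '0 0 0 0; 0 0 0 0; 0 0 0 0; 0 0 -.03 0; 0 0 -.06 0; 0 0 -.06 0; 0 -.04 0 0; 0 -.05 0 0; 0 -.05 0 0; 0 -.05 0 0' 0.6;  python3 -m pendant '0 -.05 0 0; 0 -.05 0 0; 0 -.05 0 0; 0 -.035 0 0; 0 0 0 0; 0 0 0 0'
python3 - <<'E'
from h import *
c=cap('wrist','w4.png'); print(proj(c,[548,-340,85]),ctrl.sense()['eef_pos'])
for r in models.boxes_of('wrist','shaft_mid'): print(np.round(r['at']),r['p'],proj(c,r['at']))
d=cap('top'); cv2.imwrite('pics/t4.png',cv2.resize(d['color'][150:240,240:330,::-1],(400,420),interpolation=cv2.INTER_CUBIC))
cv2.imwrite('pics/j4.png',np.hstack([c['color'][:,100:460,::-1],cv2.imread('pics/t4.png')]))
E
```

```text
time_s: 10.5
eef_pos: [604.3, -155.5, 202.1]
ee_rot: [-0.0, -0.001, 1.0, 0.0]
force: [1.6, 0.2, 0.7]
grip_width: 0.604
grip_force: 0.0
time_s: 11.25
eef_pos: [604.9, -338.3, 202.0]
ee_rot: [-0.0, -0.001, 1.0, 0.0]
force: [1.0, 0.6, -0.2]
grip_width: 0.599
grip_force: 0.0
[278.8 124.1] [ 605.0920997  -337.97454915  202.32706128]
[ 496. -347.   73.] 0.95 [268.5  48.6]
[ 513. -281.   59.] 0.8 [355.5  75.9]
[ 595. -392.   56.] 0.79 [217.5 179.3]
[ 546. -340.   83.] 0.77 [278.8 121.6]
```

View pics/j4.png

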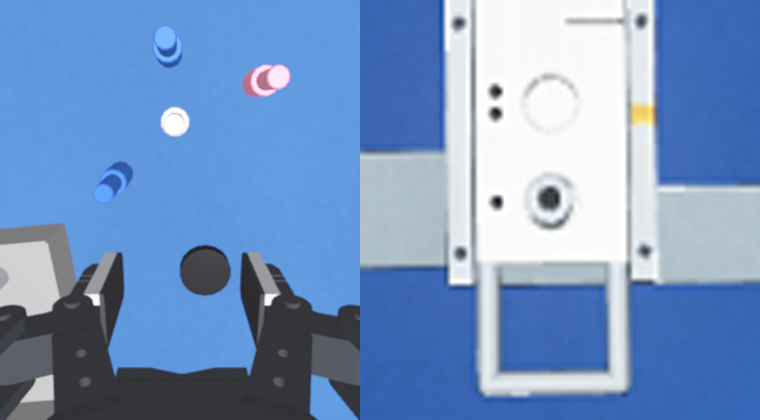

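The right half shows the bush seated concentrically in the one-dot pocket. On the left, the steel shaft's top is at wrist (275,121), with the blue look-alikes at (267,40) and (205,190) and pink at (378,78).

```bash
python3 - <<'E'
from h import *
c=cap('wrist'); print(ray(c,275,121.5,85))
im=c['color'][95:150,250:300].astype(int); m=(im[:,:,0]>170).astype(np.uint8)
n,l,s,k=cv2.connectedComponentsWithStats(m)
for i in range(1,n):
  if s[i][4]>20: print(s[i],k[i]+[250,95])
E
```

```text
[ 546.5 -342.6   85. ]
[ 11  12  28  29 662] [274.41540785 120.83383686]
```

```bash
python3 -m pendant '.0585 -.0045 0 0; 0 0 .03 0; 0 0 .05 0; 0 0 .05 0; 0 0 .026 0; 0 0 0 0'; python3 -m pendant '0 0 0 0; 0 0 0 0; 0 0 0 0; 0 0 0 0;0 0 0 0;0 0 0 0' 0 60
```

```text
time_s: 12.2
eef_pos: [545.8, -342.6, 44.8]
ee_rot: [-0.001, -0.001, 1.0, 0.001]
force: [0.2, -0.1, 0.6]
grip_width: 0.6
grip_force: 0.0
time_s: 12.95
eef_pos: [547.0, -344.3, 48.1]
ee_rot: [0.001, -0.001, 1.0, -0.001]
force: [-0.4, 0.8, 7.0]
grip_width: 0.16
grip_force: 58.3
```

```bash
python3 -m pendant '0 0 -.05 0; 0 0 -.06 0; 0 0 -.055 0; -.018 .05 0 0; -.018 .05 0 0; -.018 .05 0 0; -.018 .05 0 0; -.018 .05 0 0; -.018 .05 0 0; -.018 .05 0 0'; python3 -m pendant '-.018 .03 0 0; 0 0 0 0; 0 0 0 0'
python3 - <<'E'
from h import *
c=cap('wrist','w5.png'); s=ctrl.sense();print(s['eef_pos'],s['grip_width'])
E
```

```text
time_s: 14.2
eef_pos: [672.2, 8.1, 211.4]
ee_rot: [-0.0, -0.001, 1.0, -0.0]
force: [0.5, -0.2, -1.9]
grip_width: 0.165
grip_force: 59.0
time_s: 14.58
eef_pos: [689.6, 35.9, 211.2]
ee_rot: [-0.0, -0.0, 1.0, -0.0]
force: [-0.1, -0.5, -2.9]
grip_width: 0.164
grip_force: 58.9
[689.61617273  35.52388562 211.33342248] 0.15798329420907067
```

View pics/w5.png

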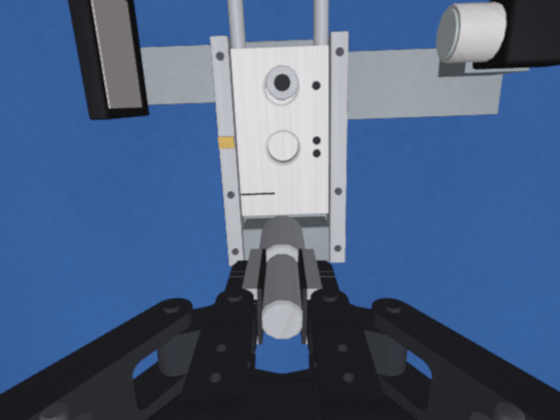

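The two-dot pocket is at (283,146), the held shaft's top at (283,321), the line end at (240,194) and the tab at (227,142). The bush is standing seated at (282,84).

```bash
python3 - <<'E'
from h import *
c=cap('wrist')
for n,u,v,z in(('p2',283,146,50),('bush top',282,83,92),('mark',226.5,142,54),('line',240,194.5,50),('shafttop',282.5,321,211.2-48.1+85)): print(n,ray(c,u,v,z))
g=cv2.cvtColor(c['color'],cv2.COLOR_RGB2GRAY)
u0,v0=283,146
a=cv2.GaussianBlur(g[v0-35:v0+35,u0-35:u0+35],(3,3),0)
r=cv2.HoughCircles(a,cv2.HOUGH_GRADIENT_ALT,1,20,param1=100,param2=.6,minRadius=12,maxRadius=24)
if r is not None:
    for q in r[0]: print(q, ray(c,u0-35+q[0],v0-35+q[1],50))
E
```

```text
p2 [653.6  37.   50. ]
bush top [604.5  36.1  92. ]
mark [649.8 -10.8  54. ]
line [696.7  -1.4  50. ]
shafttop [690.6  36.1 248.1]
[35.       36.       15.905271] [654.5  37.   50. ]
```

```bash
python3 -m pendant '.0355 .0013 0 0; 0 0 0.03 0; 0 0 .04 0; 0 0 .03 0; 0 0 0 0; 0 0 0 0'
python3 - <<'E'
from h import *
c=cap('wrist'); 
print(c['color'][195:245,282].astype(int).sum(1).tolist())
for cx in(653,654.5,656): print(proj(c,[cx-13.5,37,50]),proj(c,[cx-15.5,37,50]),proj(c,[cx-12,37,63]))
print(c['color'][222,245:320].astype(int).sum(1).tolist())
E
```

```text
time_s: 15.42
eef_pos: [655.1, 37.1, 113.2]
ee_rot: [0.001, -0.0, 1.0, -0.0]
force: [-0.8, -0.5, -1.8]
grip_width: 0.163
grip_force: 58.9
[641, 640, 642, 634, 581, 561, 602, 638, 648, 646, 646, 644, 643, 644, 644, 644, 644, 643, 644, 629, 537, 384, 311, 309, 312, 309, 307, 309, 307, 310, 312, 309, 312, 311, 309, 308, 309, 311, 311, 313, 313, 313, 311, 313, 310, 311, 311, 311, 318, 391]
[281.  198.7] [281.  195.5] [280.9 207.2]
[281.  201.1] [281.  197.9] [280.9 209.7]
[281.  203.4] [281.  200.3] [280.9 212.2]
[651, 654, 648, 642, 636, 636, 640, 645, 646, 648, 642, 615, 591, 578, 542, 443, 374, 417, 543, 624, 622, 523, 375, 294, 286, 289, 294, 297, 300, 299, 302, 300, 297, 303, 304, 304, 311, 309, 311, 312, 310, 307, 307, 310, 312, 310, 311, 304, 310, 313, 316, 335, 450, 571, 525, 400, 338, 408, 501, 529, 558, 622, 651, 657, 661, 661, 655, 652, 652, 655, 656, 655, 652, 651, 650]
```

```bash
python3 -m pendant '.0013 0 .006 0; 0 0 .006 0; 0 0 .006 0; 0 0 .005 0; 0 0 0 0; 0 0 0 0'
```

```text
time_s: 16.23
eef_pos: [653.2, 37.7, 88.5]
ee_rot: [0.0, -0.001, 1.0, -0.0]
force: [0.0, -0.0, -2.2]
grip_width: 0.163
grip_force: 58.9
```

Bottom is about 10 mm inside the pocket and free; I'll lower it to the floor.

```bash
python3 -m pendant '0 0 .004 0; 0 0 .003 0; 0 0 .0015 0; 0 0 0 0; 0 0 0 0'
```

```text
time_s: 16.85
eef_pos: [653.2, 37.7, 80.2]
ee_rot: [0.0, -0.001, 1.0, -0.0]
force: [-2.2, 0.2, 3.4]
grip_width: 0.161
grip_force: 59.6
```

```bash
python3 -m pendant '0 0 0 0; 0 0 0 0; 0 0 0 0; 0 0 -.02 0; 0 0 -.05 0; 0 0 -.05 0; .047 -.001 0 0; .047 -.001 0 0; .045 -.001 0 0; 0 0 0 0.16' 0.6; python3 -m pendant '0 0 0 .17; 0 0 0 .17; 0 0 0 .17; 0 0 0 .17; 0 0 0 .17; 0 0 0 .17; 0 0 0 .18; 0 0 0 .18; 0 0 0 0; 0 0 0 0'
python3 - <<'E'
from h import *
c=cap('wrist','w6.png'); s=ctrl.sense();print(s['eef_pos'],s['ee_rot'],s['joints'],proj(c,[514.4,34,45]))
d=cap('side','s6.png')
cv2.imwrite('pics/j6.png',np.hstack([cv2.resize(c['color'][:,:,::-1],(440,330)),cv2.resize(d['color'][130:250,225:355,::-1],(358,330),interpolation=cv2.INTER_CUBIC)]))
E
```

```text
time_s: 18.1
eef_pos: [511.8, 34.8, 200.1]
ee_rot: [-0.0, 0.081, 0.997, -0.0]
force: [-0.1, -0.7, 0.8]
grip_width: 0.599
grip_force: 0.0
time_s: 19.35
eef_pos: [514.1, 34.5, 199.8]
ee_rot: [0.0, 0.694, 0.72, 0.0]
force: [0.2, -0.4, -0.0]
grip_width: 0.595
grip_force: 0.0
[514.12539627  34.49405788 199.82864373] [4.14356573e-05 6.94673102e-01 7.19325572e-01 2.15864594e-05] [-1.60665240e-01  3.18266709e-01  1.57518579e+00 -1.24819520e-05
  1.24804746e+00 -1.95526905e-01] [282.9 188.5]
```

View pics/j6.png

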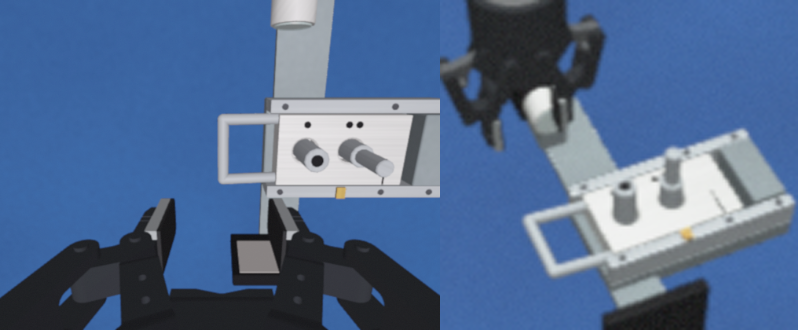

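The wrist view shows both parts seated upright and the bar at full-scale (284,188), as predicted.

```bash
python3 -m pendant '0 0 .05 0; 0 0 .05 0; 0 0 .045 0; 0 0 .02 0; 0 0 .009 0; 0 0 0 0' 0.4; python3 -m pendant '0 0 0 0; 0 0 0 0; 0 0 0 0; 0 0 0 0;0 0 0 0;0 0 0 0' 0 90
python3 - <<'E'
from h import *
s=ctrl.sense();print(s['wrist_torque'],s['ee_rot'])
E
```

```text
time_s: 20.2
eef_pos: [514.3, 34.5, 26.0]
ee_rot: [0.0, 0.695, 0.719, 0.0]
force: [-0.2, -0.5, 0.5]
grip_width: 0.398
grip_force: 0.0
time_s: 20.95
eef_pos: [515.4, 34.4, 27.0]
ee_rot: [0.001, 0.696, 0.718, 0.001]
force: [2.8, 0.9, 5.9]
grip_width: 0.109
grip_force: 88.0
[ 0.14998393 -0.48379842  0.11988225] [0.00139605 0.6956255  0.71840245 0.00106458]
```

```bash
python3 -m pendant '0 -.003 0 0; 0 -.005 0 0; 0 -.006 0 0; 0 -.006 0 0; 0 -.006 0 0; 0 -.006 0 0; 0 -.006 0 0; 0 -.005 0 0; 0 -.003 0 0; 0 -.001 0 0'; python3 -m pendant '0 0 0 0; 0 0 0 0; 0 0 0 0'
python3 - <<'E'
from h import *
c=cap('wrist','w7.png'); d=cap('top','t7.png')
cv2.imwrite('pics/j7.png',np.hstack([c['color'][80:300,270:550,::-1].repeat(2,0)[:400,:].repeat(1,1) if 0 else cv2.resize(c['color'][100:300,320:520,::-1],(400,400)),cv2.resize(d['color'][140:250,240:350,::-1],(400,400),interpolation=cv2.INTER_CUBIC)]))
E
```

```text
time_s: 22.2
eef_pos: [469.1, 32.7, 27.0]
ee_rot: [0.002, 0.696, 0.718, 0.002]
force: [8.8, 2.3, 3.5]
grip_width: 0.108
grip_force: 88.0
time_s: 22.58
eef_pos: [469.2, 32.7, 27.0]
ee_rot: [0.002, 0.696, 0.718, 0.002]
force: [6.6, 0.5, 4.4]
grip_width: 0.104
grip_force: 88.1
```

View pics/j7.png

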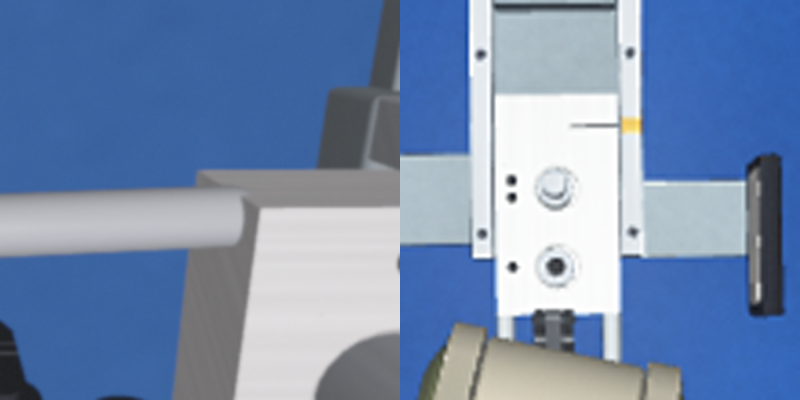

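The line (299.7,174.5) now lies beside the middle of the tab (303.5,174.3), within about 1 mm. Both parts stand seated, the handle is held, and the readings are steady.

```bash
python3 -c "
from rig import ctrl
print(ctrl.finish_job())"
```

```text
the job is handed in; nothing more can be done
None
```

The job is handed in: the bush is in the one-dot pocket and the shaft in the two-dot pocket, both seated and upright, and the shuttle is held with its line beside the tab (within about 1 mm, after about 23 s of the 64 s allowed).

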